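Let the bush lift down on its release valve

TASK

Two small hydraulic lifts stand raised on the bench. Let down the one that carries the round steel bush: crack its release valve open (counter-clockwise, about an eighth of a turn and clearly less than a quarter) so that the platform sinks slowly all the way down with the bush still standing on it, then let go of the valve. Do not touch the bush, and leave the other lift, with the square block on it, raised.

Things in the scene. Friction and masses are not known exactly. Their poses are not given: they have to be found in the camera images.
- bush_bar (a point): Centre of the T-bar of the release valve on the bush's lift: dark steel bar 60 x 14 mm, 30 mm high (15 above and below this point), on an upright stem at the lift's near end, 110 mm over the bench; the block under it tops out 35 mm below. x along the bar, y across its thickness, z up; turns with the valve about the vertical here. With the valve shut, the platform's middle lies 120 mm off along +x.
- bush_valve (a joint): Angle of that valve, rad: 0 shut (start, firm stop), grows counter-clockwise seen from above, stop at 2.4; stays where left; takes about 0.1 N m. Nothing happens for the first 0.2 to 0.55 rad (load-dependent), then the platform sinks at some 50 mm/s per further rad: 12 to 28 mm/s at 0.8 rad. Over 1.3 rad it may drop too fast (60 mm/s). Shutting it stops the platform.
- bush_ram (a joint): How far the platform of the bush's lift has sunk, in m: 0 raised (start), 0.045 fully down. Platform: aluminium plate 80 x 80 x 8 mm on an upright ram, its top 123 mm above the bench when raised and 78 mm when down.
- bush: Turned steel bush with a flange, 34 mm across, 28 mm high, standing loose on the platform of its lift; origin at the centre of its underside, z up along its axis.
- block_ram (a joint): How far the platform of the other, identical lift has sunk, in m (0 raised, at the start). That lift carries a bored aluminium block 30 x 40 x 22 mm and stands beside the first, left or right, its valve shut; it is to stay raised.
Mind the look-alikes: they are no part of the job. What is shaped like the bush but blue or purple is not meant.

How it is judged:
By the outcome, as a careful person would: the job done as asked, in the order asked, and still so for the second after the job is handed in, with the robot touching nothing.
It also fails if it takes over 40 s, if anything falls off the work surface, if the arm or the gripper's body presses on something with over 40 N, if the wrist force passes 120 N, or if a joint passes its speed limit or range.

ROBOT

A 7-joint arm with a two-finger parallel gripper is mounted at the origin on a cart in front of the work surface, level with it; the furniture and walls round the work are solid. World frame = base frame: x ahead of the robot, y to its left, z up, the work surface at z = 0. Lengths are in m, angles in rad, forces in N, time in s.
With the tool pointing down it reaches from about 0.35 to 0.9 m from the base axis. Payload 8.1 kg.
Tool frame: the origin (TCP) lies between the finger pads; the fingertips stand ahead of it and the grasp point (between the pads) is the TCP (arm.nose_length is the z of the fingertips in the tool frame, in m); z points along the fingers, y is the line along which they close (so a half turn about z gives the same grasp; the last joint's range is limited). The gripper opens to 92 mm and grips with 3 to 60 N. Pads are 19 mm wide; open, the fingers measure 130 mm over their backs; the gripper's body (75 mm by 190 mm) begins 47 mm behind the grasp point.
Start: joints at [1.091, 0.434, 0.025, 1.573, -0.012, 1.134, -0.075], TCP at [0.23, -0.581, 0.223] pointing down, gripper open.
Joint ranges: [-2.62, 2.62], [-0.44, 2.09], [-1.27, 1.32], [0.08, 2.57], [-1.32, 4.46], [0.12, 2], [-2.74, 2.74]. Speed limits (rad/s): [2.22, 2.22, 3.01, 3.01, 3.14, 3.14, 3.14].

INTERFACE

Orientations are given as a rotation vector (axis times angle).
In Python, from cell import sensors, optics, arm gives the robot as it stands.
- The arm moves only by the tool arm_command, never from a script. Its argument "deltas" is one flat list of numbers, 7 for each row, row after row: the turn, a rotation vector about the world's x, y, z as a fraction of full scale, then the shift along the world's x, y, z as a fraction of full scale, then the finger opening in mm, from 0 to 91.8. In form: [wx, wy, wz, dx, dy, dz, fingers, wx, wy, wz, dx, dy, dz, fingers, ...]. A call has 1 to 20 rows; each row is the pose to reach, as a shift and turn from the pose commanded when the call began; what a row does not reach only later rows make up. Full scale, the value 1, is 1 m for a shift and 90 degrees for a turn. A row lasts 1/10 s, in which the tool goes at most 50 mm and 8.59 degrees, less where a joint would pass 70% of its speed; a pose out of reach is approached as far as the arm can. A call with a number of a shift or a turn outside -1 to 1 is refused whole. A call with a gripper value outside its range is refused whole. The fingers move at their own pace and stop on an object; "force" is the grip in N (left out, the last holds). Time passes only in rows, so rows that repeat a pose let the fingers close. It gives the time, the measured TCP pose, the force, the opening and the grip force at its end, in the units of the state.
- sensors.observe(): the state, without advancing time (a new reading comes with each control period).
- optics.get_image(name): name is "side" or "top" or "wrist"; returns the picture (480x640x3 uint8, blue, green, red); there is no depth.
- optics.calibration(name): a dict with "camera_matrix" (3x3 intrinsics, pixels), "rvec" (rotation vector, rad) and "tvec" (3), from world to camera coordinates, as OpenCV has them. Camera axes: x right, y down, z forward; pixel columns grow to the right and rows downward; lengths in m; the calibration is good to about 2 mm. The wrist camera is an equidistant fisheye: a pixel r from the principal point sees the ray r / f radians off the axis. A picture is of the moment at which its call begins: read the wrist's pose just before it. calibration takes no time and is no camera call; for the wrist camera it gives the pose at the moment of the call.
- arm.sign_off(): hands the job in; it is judged then, once.
The state is a dict: "clock": time; "joints": joint angles; "dq": joint speeds; "joint_efforts": joint torques, N m; "position": TCP position; "ee_rot": TCP orientation; "force": force on the tool from outside, world axes, zero at the start; "ft_torque": the same for the moment, N m; "width": opening from 0.0 (shut) to 1.0 (fully open); "gripper_force": force on a finger pad.
Only numpy, scipy, OpenCV 4.12 (cv2) and the standard library are available. Lean on these libraries where they do the work, as an engineer would, in place of code of your own. Each camera call takes 0.05 s, during which the arm holds its last target. There are 200 camera calls.

## Working session

There is one attempt and no reset: what is moved stays moved. The work goes in short steps, Python scripts to look and compute and a tool call to move; the robot and the scene stay as the last step left them, time stands still between calls to the robot, and variables do not carry over. Pictures are saved under pics/ and viewed, at most 10 in all, crops included, and the job is handed in when it is done.

Besides the shell and the picture viewer there is one more tool, called by a JSON object that holds its "name" and its "arguments". arm_command: Moves the arm, as the interface text tells. Its arguments: {"type":"object","properties":{"deltas":{"type":"array","items":{"type":"number"}},"force":{"type":"number"}},"required":["deltas"]}

```bash
mkdir -p pics
cat > h.py <<'E'
import numpy as np, cv2
from cell import sensors, optics, arm
def ray(name,u,v):
    c=optics.calibration(name);K=np.array(c["camera_matrix"]);R=cv2.Rodrigues(np.array(c["rvec"],float))[0];t=np.array(c["tvec"],float).ravel()
    x=(u-K[0,2])/K[0,0];y=(v-K[1,2])/K[1,1]
    if name=="wrist":
        r=np.hypot(x,y);d=np.array([x/r*np.sin(r),y/r*np.sin(r),np.cos(r)]) if r>0 else np.array([0,0,1.])
    else: d=np.array([x,y,1.])
    return -R.T@t,R.T@d
def onz(name,u,v,z):
    o,d=ray(name,u,v);return o+d*(z-o[2])/d[2]
E
python3 - <<'E'
from h import *
s=sensors.observe();print({k:np.round(s[k],3) for k in("clock","position","ee_rot","width","force")},arm.nose_length)
for n in("top","side"):cv2.imwrite(f"pics/{n}0.png",optics.get_image(n))
E
```

```text
{'clock': np.float64(0.0), 'position': array([ 0.23 , -0.581,  0.222]), 'ee_rot': array([-3.085e+00, -5.880e-01,  1.000e-03]), 'width': np.float64(0.997), 'force': array([0.28 , 0.124, 0.264])} 0.019
```

View pics/top0.png

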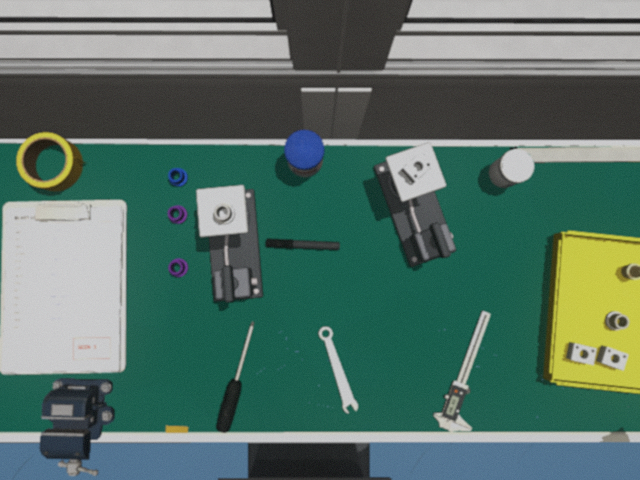

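View pics/side0.png

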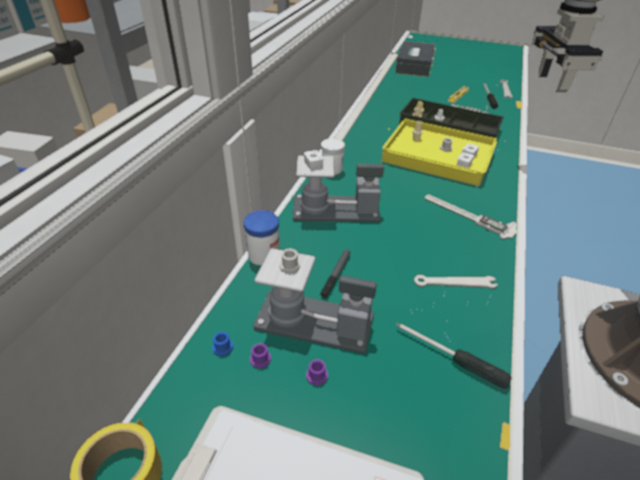

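The top view shows the bush's lift on the left, with the platform near (222,212) and the T-bar near (228,282). The block's lift is on the right, around (417,172). The side view agrees: the bush's lift is the near one, with its bar near (357,291).

Run:
```python
from h import *
im=cv2.imread("pics/top0.png");a=cv2.resize(im[180:310,180:280],None,fx=4,fy=4,interpolation=cv2.INTER_CUBIC)
b=cv2.imread("pics/side0.png");b=cv2.resize(b[240:360,250:385],None,fx=3,fy=3,interpolation=cv2.INTER_CUBIC)
c=np.zeros((520,810,3),np.uint8);c[:520,:400]=a;c[:360,405:810]=b;c=np.clip(c[:,:800].astype(float)*1.8,0,255).astype(np.uint8);cv2.imwrite("pics/crop.png",c)
for n,u,v,z in(("top",228,282,.125),("top",222,212,.123),("side",357,286,.125)):print(n,onz(n,u,v,z).round(3))
g=cv2.cvtColor(im,cv2.COLOR_BGR2GRAY);m=((g>150)*255).astype(np.uint8)[180:245,190:255]
c=max(cv2.findContours(m,0,2)[0],key=cv2.contourArea);r=cv2.minAreaRect(c);q=cv2.boxPoints(r)+[190,180]
w=np.array([onz("top",*p,.123) for p in q]);print(w.round(3),w.mean(0),np.linalg.norm(np.diff(w,axis=0),axis=1))
```

```text
top [0.507 0.121 0.125]
top [0.621 0.132 0.123]
side [0.503 0.136 0.125]
[[0.66  0.176 0.123]
 [0.667 0.098 0.123]
 [0.589 0.091 0.123]
 [0.582 0.168 0.123]] [0.62440457 0.13331007 0.123     ] [0.0785992  0.078143   0.07810462]
```

View pics/crop.png

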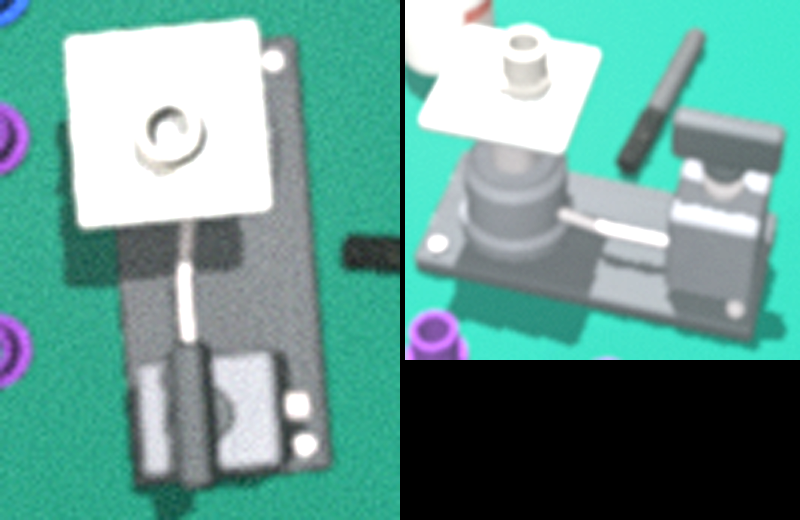

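The crop shows the bar lying along the lift, from about (227.5,266) to (229,301) in the top image. The platform minus 120 mm gives (0.505, 0.121), which matches the direct bar ray (0.507, 0.121). The yaw is about 0.10 rad. I'll move above the bar.

{"name": "arm_command", "arguments": {"deltas": [0, 0, 0, 0, 0, 0.05, 50, 0, 0, -0.02, 0.03, 0.07, 0.06, 50, 0, 0, -0.04, 0.045, 0.11, 0.06, 50, 0, 0, -0.06, 0.06, 0.15, 0.06, 50, 0, 0, -0.08, 0.075, 0.19, 0.06, 50, 0, 0, -0.1, 0.09, 0.23, 0.06, 50, 0, 0, -0.12, 0.107, 0.27, 0.06, 50, 0, 0, -0.14, 0.122, 0.31, 0.06, 50, 0, 0, -0.16, 0.138, 0.35, 0.06, 50, 0, 0, -0.177, 0.154, 0.39, 0.06, 50, 0, 0, -0.177, 0.17, 0.43, 0.06, 50, 0, 0, -0.177, 0.185, 0.47, 0.06, 50, 0, 0, -0.177, 0.2, 0.51, 0.06, 50, 0, 0, -0.177, 0.216, 0.55, 0.06, 50, 0, 0, -0.177, 0.232, 0.59, 0.06, 50, 0, 0, -0.177, 0.248, 0.63, 0.06, 50, 0, 0, -0.177, 0.264, 0.67, 0.05, 50, 0, 0, -0.177, 0.276, 0.702, 0.04, 50, 0, 0, -0.177, 0.276, 0.702, 0.03, 50, 0, 0, -0.177, 0.276, 0.702, 0.03, 50]}}

```text
clock: 2.1
position: [0.5049, 0.1208, 0.2511]
ee_rot: [3.137, 0.158, -0.006]
force: [-0.2, -0.8, 0.0]
width: 0.547
gripper_force: 0.0
```

Run:
```python
from h import *
s=sensors.observe();print({k:np.round(s[k],3) for k in("clock","position","ee_rot","width","force","joints")})
R=cv2.Rodrigues(np.array(s["ee_rot"]))[0];print(R.round(3))
cv2.imwrite("pics/w1.png",optics.get_image("wrist"))
# predicted pixel of bar ends
c=optics.calibration("wrist");K=c["camera_matrix"];print(np.array(K).round(1).tolist())
Rw=cv2.Rodrigues(np.array(c["rvec"],float))[0]
for l in(-.03,0,.03,.12):
    p=Rw@np.array([.506+l*.995,.121+l*.1,.125])+np.ravel(c["tvec"]);r=np.hypot(p[0],p[1]);th=np.arctan2(r,p[2]);K=np.array(K);print(l,K[0,2]+K[0,0]*th*p[0]/r,K[1,2]+K[1,1]*th*p[1]/r)
```

```text
{'clock': np.float64(2.1), 'position': array([0.505, 0.121, 0.251]), 'ee_rot': array([ 3.137,  0.158, -0.006]), 'width': np.float64(0.547), 'force': array([-0.237, -0.758,  0.035]), 'joints': array([ 0.043,  0.285, -0.48 ,  1.754,  0.143,  1.141, -1.951])}
[[ 0.995  0.1   -0.004]
 [ 0.1   -0.995 -0.001]
 [-0.004  0.001 -1.   ]]
[[371.6, 0.0, 313.9], [0.0, 371.6, 242.4], [0.0, 0.0, 1.0]]
-0.03 312.3190905098162 265.90557080081027
0 312.2236902754157 231.26967517782947
0.03 312.1331410419707 194.68596849544844
0.12 311.9182828869735 79.822005954281
```

View pics/w1.png

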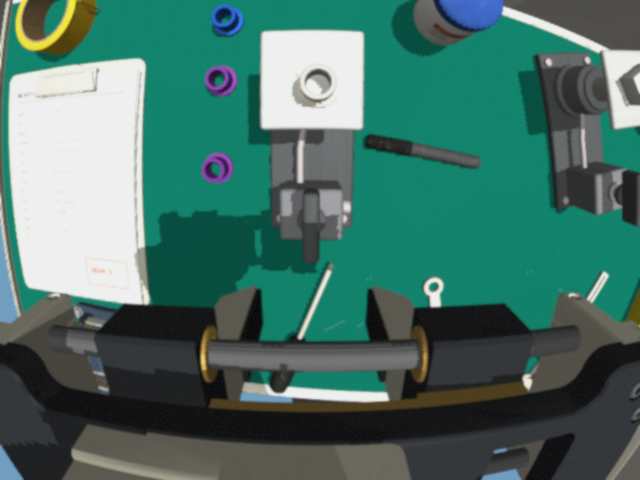

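The wrist view shows the bar at u≈303–320, v≈192–262. That matches the predicted (312, 195–266), so position and yaw are good. Next I descend and grip.

{"name": "arm_command", "arguments": {"deltas": [0, 0, 0, 0.001, 0, -0.04, 50, 0, 0, 0, 0.001, 0, -0.08, 50, 0, 0, 0, 0.001, 0, -0.11, 50, 0, 0, 0, 0.001, 0, -0.136, 50, 0, 0, 0, 0.001, 0, -0.136, 50, 0, 0, 0, 0.001, 0, -0.136, 30, 0, 0, 0, 0.001, 0, -0.136, 20, 0, 0, 0, 0.001, 0, -0.136, 10, 0, 0, 0, 0.001, 0, -0.136, 10, 0, 0, 0, 0.001, 0, -0.136, 10, 0, 0, 0, 0.001, 0, -0.136, 10, 0, 0, 0, 0.001, 0, -0.136, 10], "force": 30}}

```text
clock: 3.35
position: [0.5072, 0.1235, 0.1179]
ee_rot: [-3.135, -0.158, -0.003]
force: [-0.8, 7.3, 2.6]
width: 0.143
gripper_force: 30.0
```

{"name": "arm_command", "arguments": {"deltas": [0, 0, 0, 0.001, 0.0025, 0, 10, 0, 0, 0.06, 0.001, 0.0025, 0, 10, 0, 0, 0.12, 0.001, 0.0025, 0, 10, 0, 0, 0.18, 0.001, 0.0025, 0, 10, 0, 0, 0.24, 0.001, 0.0025, 0, 10, 0, 0, 0.3, 0.001, 0.0025, 0, 10, 0, 0, 0.36, 0.001, 0.0025, 0, 10, 0, 0, 0.42, 0.001, 0.0025, 0, 10, 0, 0, 0.47, 0.001, 0.0025, 0, 10, 0, 0, 0.51, 0.001, 0.0025, 0, 10, 0, 0, 0.51, 0.001, 0.0025, 0, 10, 0, 0, 0.51, 0.001, 0.0025, 0, 10]}}

```text
clock: 4.55
position: [0.5068, 0.1246, 0.1177]
ee_rot: [-2.827, -1.368, 0.001]
force: [-7.3, 2.1, 10.7]
width: 0.143
gripper_force: 30.0
```

Run:
```python
from h import *
s=sensors.observe();print({k:np.round(s[k],3) for k in("clock","position","ee_rot","width","force","ft_torque","joints")})
a=optics.get_image("top");b=optics.get_image("side")
a=cv2.resize(a[170:310,170:280],None,fx=3,fy=3);b=cv2.resize(b[220:360,240:390],None,fx=3,fy=3)
cv2.imwrite("pics/c2.png",np.hstack([a,b]))
```

```text
{'clock': np.float64(4.55), 'position': array([0.507, 0.125, 0.118]), 'ee_rot': array([-2.827e+00, -1.368e+00,  1.000e-03]), 'width': np.float64(0.143), 'force': array([-7.333,  2.098, 10.721]), 'ft_torque': array([0.541, 1.599, 0.009]), 'joints': array([ 0.138,  0.471, -0.646,  1.908,  0.361,  0.881, -1.359])}
```

View pics/c2.png

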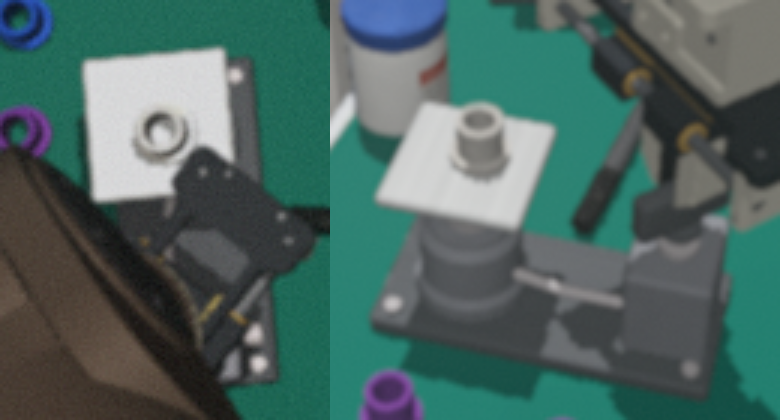

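The valve has turned 45.9° and the bush is upright on the platform. I'll wait and measure the sinking.

{"name": "arm_command", "arguments": {"deltas": [0, 0, 0, 0, 0, 0, 10, 0, 0, 0, 0, 0, 0, 10, 0, 0, 0, 0, 0, 0, 10, 0, 0, 0, 0, 0, 0, 10, 0, 0, 0, 0, 0, 0, 10, 0, 0, 0, 0, 0, 0, 10, 0, 0, 0, 0, 0, 0, 10, 0, 0, 0, 0, 0, 0, 10, 0, 0, 0, 0, 0, 0, 10, 0, 0, 0, 0, 0, 0, 10]}}

```text
clock: 5.65
position: [0.5068, 0.1246, 0.1177]
ee_rot: [-2.827, -1.368, 0.001]
force: [-6.8, 1.9, 9.9]
width: 0.141
gripper_force: 30.0
```

```bash
cat > m.py <<'E'
from h import *
b=optics.get_image("side");s=sensors.observe()
m=((cv2.cvtColor(b,cv2.COLOR_BGR2GRAY)>150)*255).astype(np.uint8)[230:330,245:330]
c=max(cv2.findContours(m,0,2)[0],key=cv2.contourArea);print(s["clock"],np.round(s["force"],1),np.array(cv2.boundingRect(c))+[245,230,0,0],cv2.contourArea(c))
cal=optics.calibration("side")
for z in(.123,.100,.078):print(z,cv2.projectPoints(np.array([[.624,.133,z],[.585,.091,z]]),np.array(cal["rvec"],float),np.array(cal["tvec"],float),np.array(cal["camera_matrix"]),None)[0].round(0).tolist())
import sys;cv2.imwrite(f"pics/{sys.argv[1]}.png",np.hstack([cv2.resize(optics.get_image("top")[170:310,170:280],None,fx=3,fy=3),cv2.resize(b[220:360,240:390],None,fx=3,fy=3)]))
E
python3 m.py m1
```

```text
5.7 [-6.9  3.  10.5] [256 264  59  42] 1613.5
0.123 [[[286.0, 266.0]], [[317.0, 256.0]]]
0.1 [[[287.0, 276.0]], [[317.0, 266.0]]]
0.078 [[[287.0, 286.0]], [[317.0, 275.0]]]
```

{"name": "arm_command", "arguments": {"deltas": [0, 0, 0, 0, 0, 0, 10, 0, 0, 0, 0, 0, 0, 10, 0, 0, 0, 0, 0, 0, 10, 0, 0, 0, 0, 0, 0, 10, 0, 0, 0, 0, 0, 0, 10, 0, 0, 0, 0, 0, 0, 10, 0, 0, 0, 0, 0, 0, 10, 0, 0, 0, 0, 0, 0, 10, 0, 0, 0, 0, 0, 0, 10, 0, 0, 0, 0, 0, 0, 10, 0, 0, 0, 0, 0, 0, 10, 0, 0, 0, 0, 0, 0, 10, 0, 0, 0, 0, 0, 0, 10, 0, 0, 0, 0, 0, 0, 10, 0, 0, 0, 0, 0, 0, 10]}}

```text
clock: 7.25
position: [0.5068, 0.1246, 0.1177]
ee_rot: [-2.827, -1.368, 0.001]
force: [-6.4, 1.9, 9.8]
width: 0.141
gripper_force: 30.0
```

```bash
python3 m.py m2
```

```text
7.3 [-7.2  1.7  9.5] [257 268  58  42] 1608.0
0.123 [[[286.0, 266.0]], [[317.0, 256.0]]]
0.1 [[[287.0, 276.0]], [[317.0, 266.0]]]
0.078 [[[287.0, 286.0]], [[317.0, 275.0]]]
```

{"name": "arm_command", "arguments": {"deltas": [0, 0, 0, 0, 0, 0, 10, 0, 0, 0, 0, 0, 0, 10, 0, 0, 0, 0, 0, 0, 10, 0, 0, 0, 0, 0, 0, 10, 0, 0, 0, 0, 0, 0, 10, 0, 0, 0, 0, 0, 0, 10, 0, 0, 0, 0, 0, 0, 10, 0, 0, 0, 0, 0, 0, 10, 0, 0, 0, 0, 0, 0, 10, 0, 0, 0, 0, 0, 0, 10]}}

```text
clock: 8.35
position: [0.5068, 0.1246, 0.1178]
ee_rot: [-2.827, -1.368, 0.001]
force: [-6.0, 1.3, 10.8]
width: 0.144
gripper_force: 30.0
```

```bash
python3 m.py m3
```

```text
8.4 [-7.   2.8  9.9] [257 268  58  42] 1607.0
0.123 [[[286.0, 266.0]], [[317.0, 256.0]]]
0.1 [[[287.0, 276.0]], [[317.0, 266.0]]]
0.078 [[[287.0, 286.0]], [[317.0, 275.0]]]
```

View pics/m3.png

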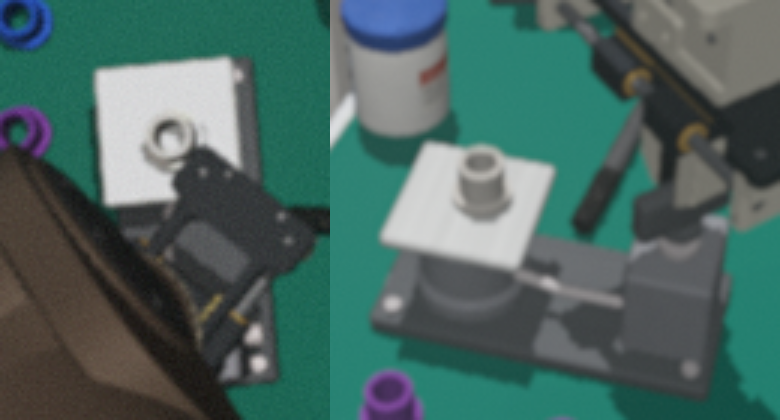

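The platform has stopped. Its corner dropped about 20 px, or roughly 45 mm, so it is fully down with the bush standing. I'll release and retreat.

{"name": "arm_command", "arguments": {"deltas": [0, 0, 0, 0, 0, 0, 20, 0, 0, 0, 0, 0, 0, 30, 0, 0, 0, 0, 0, 0, 45, 0, 0, 0, 0, 0, 0, 45, 0, 0, 0, 0, 0, 0, 45, 0, 0, 0, 0, 0, 0, 45, 0, 0, 0, 0, 0, 0.03, 45, 0, 0, 0, 0, 0, 0.06, 45, 0, 0, 0, 0, 0, 0.1, 45, 0, 0, 0, 0, 0, 0.14, 45, 0, 0, 0, -0.04, 0, 0.16, 45, 0, 0, 0, -0.08, 0, 0.16, 45, 0, 0, 0, -0.08, 0, 0.16, 45, 0, 0, 0, -0.08, 0, 0.16, 45]}}

```text
clock: 9.85
position: [0.4277, 0.123, 0.2773]
ee_rot: [2.828, 1.366, 0.001]
force: [0.0, -0.7, -0.8]
width: 0.493
gripper_force: 0.0
```

```bash
python3 m.py m4 | head -1; python3 -c "
from h import *
cv2.imwrite('pics/s4.png',optics.get_image('side'))"
```

```text
9.9 [ 0.2 -0.4  0.4] [257 268  58  42] 1610.0
```

View pics/s4.png

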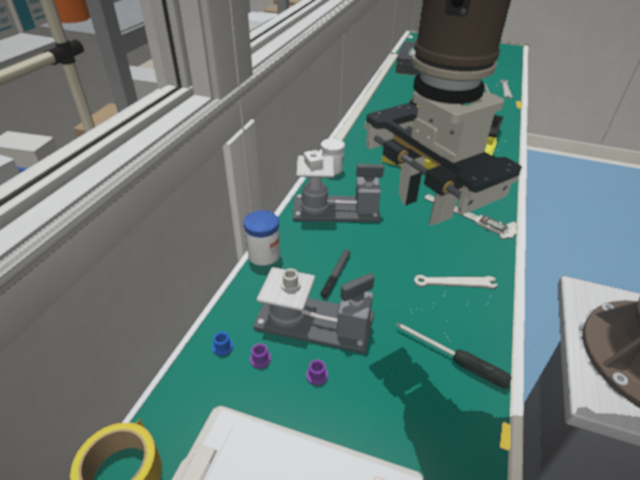

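The bush's platform is down with the bush standing at (290,278). Its valve sits cracked open at (357,290), the block's lift is still raised at (315,165), and the gripper is clear.

```bash
python3 -c "
from cell import arm
print(arm.sign_off())"
```

```text
the job is handed in; nothing more can be done
None
```

The bush's lift is fully down with the bush still standing on it; I opened its valve about 46° and let go, the other lift is still raised, and the job is handed in.

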